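Recharge and seal the filament dry box

ROBOT

A 7-joint arm with a two-finger parallel gripper is mounted at the origin on the work surface. World frame = base frame: x ahead of the robot, y to its left, z up, the work surface at z = 0. Lengths are in m, angles in rad, forces in N, time in s.
With the tool pointing down it reaches from about 0.425 to 0.95 m from the base axis. Payload 4.7 kg.
Tool frame: the origin (TCP) lies on the centre line of the jaws, within the pads' length; the fingertips stand robot.nose_length ahead of it and the grasp point (between the pads) lies 8 mm behind it (robot.nose_length is the distance from the TCP to the fingertips, in m); z points along the fingers, x is the direction in which the jaws open and shut, and the axes are right-handed (so a half turn about z gives the same grasp; the last joint's range is limited). The gripper opens to 85 mm and grips with 20 to 120 N. Pads are 22 mm wide; open, the fingers measure 114 mm over their backs; the gripper's body (76 mm by 85 mm) begins 54 mm behind the grasp point. The pads swing forward as they close: fully open they stand 13 mm farther back than shut.
Start: joints at [1.143, 0.469, -0.049, 1.532, 0.024, 1.141, -0.082], TCP at [0.262, -0.622, 0.242] pointing down, gripper open.
Joint ranges: [-2.59, 2.59], [-0.33, 1.99], [-1.39, 1.29], [0.1, 2.45], [-1.04, 4.18], [0.21, 1.99], [-2.66, 2.66]. Speed limits (rad/s): [2.57, 2.57, 3.14, 3.14, 3.14, 3.14, 3.14].

INTERFACE

Orientations are given as [roll, pitch, yaw] about the fixed x, y, z axes, in that order (R = Rz(yaw) Ry(pitch) Rx(roll)).
In Python, from plant import robot gives the robot as it stands. Calls block until the motion is done:
- robot.goto(position, orientation): joint-space move of the TCP to a pose.
- robot.move_straight(position, vel=0.15, attitude=None, contact_N=None): straight line of the TCP; attitude=None keeps the orientation; vel is the mean speed in m/s. With contact_N (N) it stops when the force on the tool has changed by that much, and returns True; else False.
- robot.move_joints(angles): joint-space move.
- robot.grip(opening, strength=None): opening from 0.0 (shut) to 1.0 (fully open); strength is the grip in N (None keeps the last); returns when the fingers have stopped.
- robot.sleep(seconds).
- robot.inverse_kinematics(position, orientation): joint angles nearest the present ones, or None.
- robot.sense(): the state.
- robot.grab_frame(name): name is "scene" or "side" or "wrist"; returns a dict with "image" (420x560x3 uint8, red, green, blue), "range_z" (420x560 float32, m along the optical axis (not along the pixel's ray), 0 where there is no reading), "fx", "fy", "cx", "cy" (pixels), "R" (3x3) and "t" (3): a world point X has camera coordinates R X + t. Camera axes: x right, y down, z forward; pixel columns grow to the right and rows downward; lengths in m; the calibration is good to about 2 mm. A picture is of the moment at which its call begins.
A pose or a line that the arm cannot do raises robot.IKError and nothing moves.
- robot.close_job(): hands the job in, once; it reports no verdict.
The state is a dict: "t": time; "joint_pos": joint angles; "joint_velocities": joint speeds; "effort": joint torques, N m; "tcp_pos": TCP position; "tcp_rot": TCP orientation; "wrist_force": force on the tool from outside, world axes, zero at the start; "torque": the same for the moment, N m; "opening": opening from 0.0 (shut) to 1.0 (fully open).
Only numpy, scipy, OpenCV 4.12 (cv2) and the standard library are available. Lean on these libraries where they do the work, as an engineer would, in place of code of your own. Each camera call takes 0.05 s, during which the arm holds its last target.

TASK

Stand the white drying cartridge upright in the round holder inside the open dry box, all the way down. Then swing the lid shut and press it down gently against its seal until the latch at the front catches and keeps it shut by itself, without forcing it. Leave everything else where it is.

Things in the scene. Friction and masses are not known exactly. Their poses are not given: they have to be found in the camera images.
- drybox: Grey plastic filament dry box, fixed to the table; outside 240 (x) x 280 (y) x 110 mm high, walls and floor 7 mm thick, open top. Origin: centre of its underside; x points from the latch side (facing the robot) to the hinge side, z up. A pull or push of more than 22 N on box, lid or latch would crack it.
- drybox_front (a point): Middle of the front wall's top, on its outer face. The latch is here, outside the wall: a steel bracket 50 mm wide from 0 to 67 mm in front of the wall, up to 52 mm above the rim, with a sprung nose pointing at the box (steep sloped face, flat underside). Along the front wall's rim stands a soft black seal strip, 6 mm thick and 17 mm high.
- lid (a joint): Lid angle (rad): 0 is level, grows as it opens upward; 1.38 to 1.5 at the start. Stiff hinge: the lid stays where left, 3 N or less at its front edge moves it. It meets the seal at 0.065 rad; the seal pushes up with 2 N at once, then about 0.4 N more per mm. A lid pressed down but not latched springs back part of the way, with the latch nose still pushed back.
- lid_hinge (a point): Middle of the lid's hinge line, in the plane of the lid's underside, 2 mm above the box rim and 120 mm behind the box centre. The lid turns about the box's y axis through it. Pressed in the middle, 25 to 55 mm behind its front edge, the lid needs 4 to 13 N to latch; if the force then climbs steeply, the tab is on its stop and the latch has caught.
- lid_edge (a point): Middle of the lid's front edge, on its outer (upper) face, 245 mm from the hinge; x and y axes lie in the lid (x towards the hinge), z is its outward normal. The lid is a stiff white plate 280 mm wide and 8 mm thick. A steel tab 28 mm wide stands 21 mm out from the middle of this edge, for the latch.
- latch (a joint): How far the nose is pushed back (m): 0 at rest, 0.007 as the tab slides down its slope and past, 0 again once it has snapped over the tab. The bracket is set by hand, so the lid angle at which it catches lies anywhere in 0.007 to 0.054 and cannot be measured beforehand; only 1.5 mm lower the tab meets a hard steel stop.
- holder: Black round collar fixed on the floor inside the box, outside diameter 58, bore 46, height 25 mm, open above. Origin: centre of its underside, on the box floor (7 mm above the table).
- cartridge: White round drying cartridge with thin grey bands, diameter 40, height 90 mm, 0.1 to 0.2 kg, loose, standing on the table to the right of the box. Origin: centre of its underside; z is its axis.
- spool: Small black and orange spool lying in the box, diameter 90, height 30 mm. Origin: centre of its underside. Leave alone.
- jar: Jar, diameter 56, height 70 mm, standing on the table. Leave alone.
- glue: Slim bottle, diameter 30, height 100 mm, standing on the table. Leave alone.
- screwdriver: Screwdriver lying on the table. Leave alone.
- wrench: Wrench lying on the table. Leave alone.
- bushing: Printed ring, diameter 60, height 20 mm, lying on the table. Leave alone.
- mouse: Black computer mouse, 60 mm across, 33 mm high, on the table. Leave alone.
Things that resemble listed ones, but are neither listed nor needed, are in the scene too. Leave any yellow look-alike of the cartridge alone.

How it is judged:
On the way, in this order (a step that is already met when the one before it is completed fails the run):
1. the cartridge stands upright in the holder, all the way down, with the lid still open (horizontal distance between cartridge and holder below 0.007 m and z of cartridge in the frame of holder below 0.004 m and angle between cartridge's own z axis and vertical below 0.15 rad and value of joint lid above 1 rad), for 0.2 s.
2. the lid is pressed down on its seal (value of joint lid below 0.057 rad), for 0.2 s.
At the end, for the whole second after the job is handed in: The lid is held down on its seal by the latch alone (lid angle under 0.057 rad with nothing pressing on it, latch nose sprung back to within 2 mm of rest), and the cartridge stands at rest, upright within 0.15 rad, in the holder (within 7 mm of its centre and 4 mm of its floor) (value of joint lid below 0.057 rad and value of joint latch below 0.002 m and horizontal distance between cartridge and holder below 0.007 m and z of cartridge in the frame of holder below 0.004 m and angle between cartridge's own z axis and vertical below 0.15 rad and linear speed of cartridge below 0.01 m/s); the robot touches nothing.
It fails at once if the box, lid or latch is forced: more than 22 N from the robot (contact force between any of the fingers, the arm and drybox above 22 N).
It fails at once if a bystander is moved by more than 30 mm (distance of any of spool, jar, glue, screwdriver, wrench, bushing, mouse from where it was at the start of the episode above 0.03 m).
It also fails if it takes over 61 s, if anything falls off the work surface, if the arm or the gripper's body presses on something with over 40 N, if the wrist force passes 120 N, or if a joint passes its speed limit or range.

## Working session

There is one attempt and no reset: what is moved stays moved. The work goes in short steps, each a Python script; the robot and the scene stay as the last script left them, time stands still between calls to the robot, and variables do not carry over. Pictures are saved under pics/ and viewed, and the job is handed in when it is done.

```bash
ls; mkdir -p pics
python3 - <<'E'
from plant import robot
import cv2,numpy as np
print({k:np.round(v,3) for k,v in robot.sense().items()}, robot.nose_length)
for n in ["scene","side","wrist"]:
    f=robot.grab_frame(n)
    cv2.imwrite(f"pics/{n}0.png",f["image"][:,:,::-1])
    np.savez(f"pics/{n}0.npz",**f)
    print(n,f["fx"],f["cx"],f["cy"],np.round(-f["R"].T@f["t"],3),np.round(f["R"],2).tolist(),(f["range_z"]>0).mean())
E
```

```text
pics
{'t': np.float64(0.0), 'joint_pos': array([ 1.143,  0.469, -0.049,  1.534,  0.024,  1.141, -0.082]), 'joint_velocities': array([ 0.001,  0.001,  0.   , -0.001,  0.   , -0.002,  0.001]), 'effort': array([ 1.0000e-03, -5.1032e+01, -4.6000e-02, -2.3771e+01,  1.1000e-02,
        7.0000e-03, -0.0000e+00]), 'tcp_pos': array([ 0.262, -0.622,  0.241]), 'tcp_rot': array([ 3.141e+00,  2.000e-03, -1.172e+00]), 'wrist_force': array([ 0.122,  0.854, -0.089]), 'torque': array([ 0.016,  0.022, -0.015]), 'opening': np.float64(0.997)} 0.011
scene 411.2153007088341 277.8744453625564 206.31262831647328 [ 1.185 -0.015  0.842] [[0.01, 1.0, 0.01], [0.74, -0.0, -0.67], [-0.67, 0.01, -0.74]] 0.9958673469387755
side 527.3997129455012 275.2301258641292 206.1930522485714 [-0.219  0.912  1.152] [[-0.79, -0.61, -0.02], [-0.4, 0.53, -0.75], [0.47, -0.59, -0.66]] 0.9951913265306123
wrist 303.95586871655604 283.58133639111037 210.2136872560488 [ 0.332 -0.592  0.373] [[0.39, -0.92, -0.0], [-0.88, -0.37, 0.29], [-0.27, -0.11, -0.96]] 0.9959311224489796
```

View pics/scene0.png

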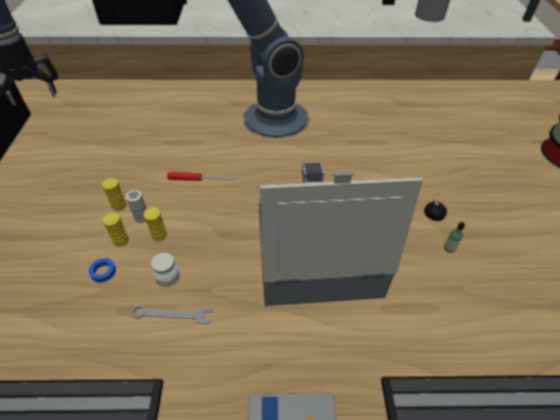

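View pics/side0.png

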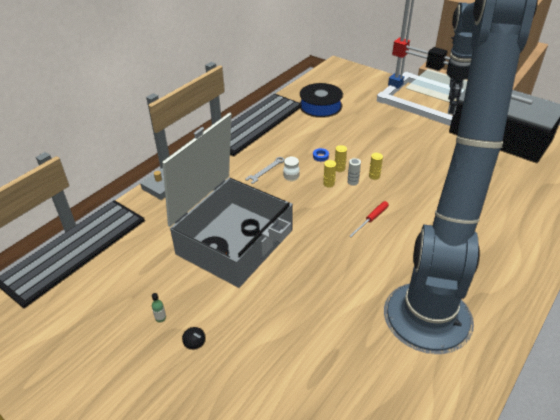

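View pics/wrist0.png

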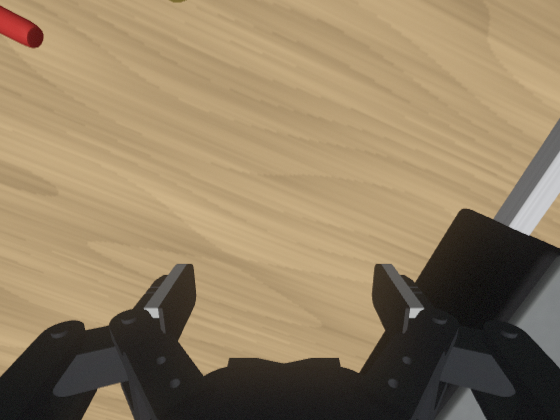

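Scene: white/grey banded cylinder at (137,205) scene and (354,172) side. Yellow look-alikes are at scene (115,193), (117,230) and (154,224), with the white jar at (165,268). The box has its lid open, with the holder ring and spool inside it in the side view around (250,228) and (215,247). I'll check close crops and measure.

Run:
```python
import cv2,numpy as np
a=cv2.imread("pics/scene0.png")[165:290,85:195]; b=cv2.imread("pics/side0.png")[110:290,150:410]
a=cv2.resize(a,None,fx=4,fy=4,interpolation=cv2.INTER_CUBIC)[:600]; cv2.imwrite("pics/c1.png",a)
b=cv2.resize(b,None,fx=3,fy=3,interpolation=cv2.INTER_CUBIC); cv2.imwrite("pics/c2.png",b)
```

```text
(no output)
```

View pics/c1.png

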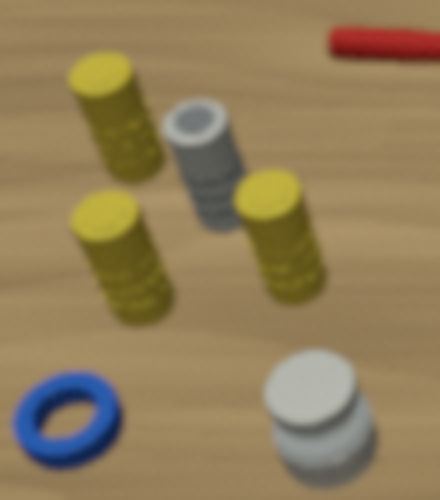

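View pics/c2.png

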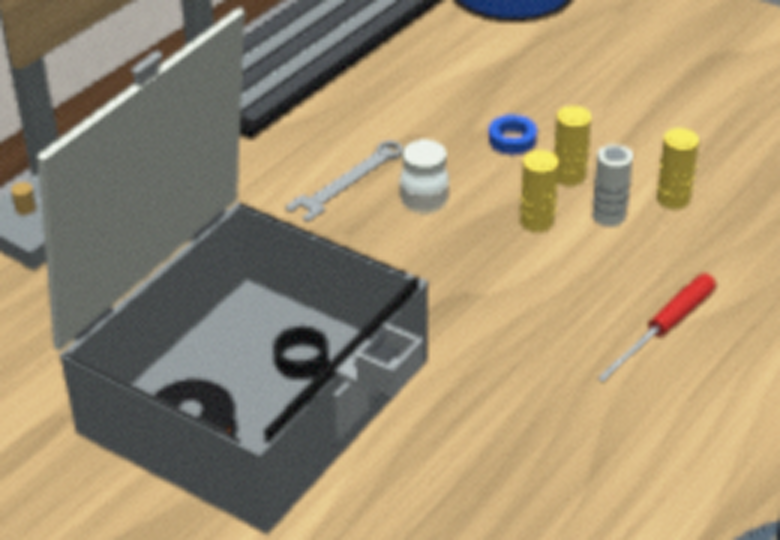

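The close crop confirms that the white/grey banded cylinder among the three yellow ones is the cartridge. Now I'll measure it from the depth cloud.

```bash
cat > h.py <<'E'
import numpy as np,cv2
def cloud(f):
    z=f["range_z"]; v,u=np.mgrid[:z.shape[0],:z.shape[1]]
    c=np.stack([(u-f["cx"])/f["fx"]*z,(v-f["cy"])/f["fy"]*z,z],-1)
    P=(c-f["t"])@f["R"]; P[z<=0]=np.nan
    return P
def ray(f,u,v,h):
    d=f["R"].T@np.array([(u-f["cx"])/f["fx"],(v-f["cy"])/f["fy"],1]); o=-f["R"].T@f["t"]
    return o+d*(h-o[2])/d[2]
E
python3 - <<'E'
import numpy as np,cv2
from h import *
for n in ["scene","side"]:
    f=dict(np.load(f"pics/{n}0.npz")); P=cloud(f); hsv=cv2.cvtColor(f["image"],cv2.COLOR_RGB2HSV)
    m=(P[...,2]>.02)&(P[...,2]<.12)&(P[...,1]<-.2)&(P[...,0]>.2)&(P[...,0]<1)
    k,l,s,c=cv2.connectedComponentsWithStats(m.astype(np.uint8))
    for i in range(1,k):
        if s[i,4]>60:
            q=P[l==i]; hh=hsv[l==i].mean(0); top=q[q[:,2]>.7*q[:,2].max()+.02]
            print(n,np.round(c[i]),s[i,4],"min",q.min(0).round(3),"max",q.max(0).round(3),"hsv",hh.round())
    # top of cartridge
    m=(P[...,2]>.08)&(P[...,2]<.1)&(P[...,1]<-.2)&(P[...,0]>.3)&(P[...,0]<1)&(hsv[...,1]<70)
    k,l,s,c=cv2.connectedComponentsWithStats(m.astype(np.uint8))
    for i in range(1,k):
        if s[i,4]>15:
            q=P[l==i];print(" top",c[i].round(1),s[i,4],ray(f,*c[i],.09).round(4),((q.min(0)+q.max(0))/2).round(4))
    m=(P[...,2]>.1)&(P[...,2]<.2)&(abs(P[...,1])<.35)&(P[...,0]>.3)&(P[...,0]<.9)
    q=P[m]; print("boxpts",q.min(0).round(3),q.max(0).round(3))
    # lid plane
    m=(P[...,2]>.16)&(P[...,2]<.4)&(abs(P[...,1])<.25)&(P[...,0]>.5)&(P[...,0]<.95)
    q=P[m]
    for _ in range(4):
        c0=np.median(q,0); nrm=np.linalg.svd(q-q.mean(0),full_matrices=False)[2][2]; d=(q-q.mean(0))@nrm; q=q[abs(d)<max(.004,np.percentile(abs(d),80))] if _<3 else q
    print("lid",q.mean(0).round(4),nrm.round(4),q.min(0).round(3),q.max(0).round(3),len(q))
E
```

```text
scene [183. 174.] 169 min [ 0.299 -0.321  0.02 ] max [ 0.322 -0.221  0.028] hsv [  2. 187. 158.]
scene [113. 192.] 433 min [ 0.395 -0.458  0.02 ] max [ 0.437 -0.416  0.095] hsv [ 25. 177. 129.]
scene [145. 213.] 885 min [ 0.439 -0.385  0.02 ] max [ 0.541 -0.288  0.095] hsv [ 32. 102. 123.]
scene [114. 227.] 492 min [ 0.517 -0.42   0.021] max [ 0.557 -0.382  0.094] hsv [ 25. 177. 132.]
scene [164. 268.] 655 min [ 0.622 -0.291  0.02 ] max [ 0.677 -0.236  0.074] hsv [ 40.  14. 151.]
scene [ 76. 388.] 1784 min [ 0.891 -0.541  0.02 ] max [ 0.919 -0.245  0.027] hsv [108.  16.  63.]
scene [ 75. 408.] 2805 min [ 0.919 -0.528  0.02 ] max [ 0.963 -0.244  0.029] hsv [99. 11. 98.]
 top [133.3 196.3] 172 [ 0.4627 -0.364   0.09  ] [ 0.4587 -0.3655  0.0876]
boxpts [ 0.407 -0.049  0.1  ] [0.734 0.245 0.2  ]
lid [0.702  0.1024 0.2697] [0.9881 0.0659 0.1387] [ 0.678 -0.036  0.16 ] [0.726 0.245 0.378] 12254
side [542.  23.] 381 min [ 0.299 -2.253  0.02 ] max [ 0.368 -1.558  0.12 ] hsv [ 17.  70. 127.]
side [445.  38.] 324 min [ 0.589 -1.504  0.021] max [ 0.673 -1.453  0.12 ] hsv [ 16. 101.  98.]
side [
[... 434 characters left out ...]
0.429 -0.408  0.096] hsv [ 25. 154. 165.]
side [291. 167.] 281 min [ 0.614 -0.288  0.02 ] max [ 0.669 -0.23   0.075] hsv [ 52.  14. 191.]
side [354. 169.] 252 min [ 0.431 -0.388  0.02 ] max [ 0.474 -0.339  0.099] hsv [ 51.  18. 139.]
side [378. 209.] 113 min [ 0.289 -0.321  0.02 ] max [ 0.316 -0.218  0.031] hsv [  1. 187. 204.]
 top [432.   84.7] 870 [ 0.4737 -0.9963  0.09  ] [ 0.4563 -1.0095  0.0912]
 top [464.1  85.1] 38 [ 0.3681 -1.0695  0.09  ] [ 0.3681 -1.0536  0.0931]
 top [354.7 162.6] 84 [ 0.4503 -0.3582  0.09  ] [ 0.4535 -0.3648  0.0899]
boxpts [ 0.4  -0.05  0.1 ] [0.722 0.248 0.2  ]
lid [0.6903 0.1152 0.2651] [-0.9898 -0.067  -0.1258] [ 0.668 -0.037  0.16 ] [0.715 0.247 0.377] 3506
```

Run:
```python
import numpy as np,cv2
from h import *
f=dict(np.load("pics/side0.npz")); P=cloud(f); 
yaw=np.arctan2(.067,.9898); ex=np.array([np.cos(yaw),np.sin(yaw)]); ey=np.array([-ex[1],ex[0]])
C=np.array([.591,.097])
Q=np.stack([(P[...,:2]-C)@ex,(P[...,:2]-C)@ey,P[...,2]],-1)
m=(Q[...,2]>.1)&(Q[...,2]<.115)&(abs(Q[...,0])<.15)&(abs(Q[...,1])<.17); q=Q[m]
print("rim",np.percentile(q,[0,1,5,95,99,100],axis=0).round(3))
m=(Q[...,2]>.115)&(Q[...,2]<.13)&(abs(Q[...,0]+.117)<.02)&(abs(Q[...,1])<.17); q=Q[m]
print("seal",q.min(0),q.max(0),np.polyfit(q[:,1],q[:,0],1))
m=(Q[...,2]>.12)&(Q[...,0]<-.12)&(Q[...,0]>-.25)&(abs(Q[...,1])<.1); q=Q[m]
print("bracket",q.min(0),q.max(0))
m=(Q[...,2]>.017)&(Q[...,2]<.09)&(abs(Q[...,0])<.105)&(abs(Q[...,1])<.125)
k,l,s,c=cv2.connectedComponentsWithStats(m.astype(np.uint8))
for i in range(1,k):
    if s[i,4]>30:
        q=Q[l==i];w=P[l==i]; print(c[i].round(1),s[i,4],q.min(0).round(3),q.max(0).round(3),w.min(0).round(3),w.max(0).round(3))
# top surface of holder: z .028-.036 dark
g=f["image"].max(-1); m=(g<60)&(Q[...,2]>.026)&(Q[...,2]<.038)&(abs(Q[...,0])<.105)&(abs(Q[...,1])<.125)
k,l,s,c=cv2.connectedComponentsWithStats(m.astype(np.uint8))
for i in range(1,k):
    if s[i,4]>20:
        v,u=np.where(l==i); (e,ax,an)=cv2.fitEllipse(np.stack([u,v],1).astype(np.float32)[:,None]) 
        q=P[l==i]
        A=np.c_[2*q[:,:2],np.ones(len(q))]; sol=np.linalg.lstsq(A,(q[:,:2]**2).sum(1),rcond=None)[0]
        print("ring",c[i].round(1),s[i,4],(q.min(0)).round(4),q.max(0).round(4),sol[:2].round(4),np.sqrt(sol[2]+sol[0]**2+sol[1]**2).round(4))
```

```text
rim [[-0.146 -0.142  0.1  ]
 [-0.122 -0.138  0.1  ]
 [-0.12  -0.136  0.101]
 [ 0.12   0.142  0.113]
 [ 0.123  0.143  0.114]
 [ 0.127  0.145  0.115]]
seal [-0.13690476 -0.12722478  0.11512698] [-0.11166507  0.1283839   0.12997055] [-0.00268101 -0.1196886 ]
bracket [-0.19010628 -0.08551267  0.1201604 ] [-0.12009833  0.09394502  0.16022683]
[250.  226.4] 163 [-0.044 -0.091  0.017] [ 0.015 -0.027  0.036] [0.551 0.006 0.017] [0.61  0.069 0.036]
[217.  243.6] 277 [-0.029  0.034  0.017] [0.061 0.084 0.042] [0.556 0.133 0.017] [0.647 0.185 0.042]
ring [249.9 225.3] 64 [0.5507 0.0118 0.0261] [0.6058 0.0694 0.0359] [0.5787 0.0384] 0.0254
ring [216.9 243.2] 189 [0.5587 0.1347 0.0274] [0.6457 0.1847 0.0378] [0.6046 0.1704] 0.0291
```

Run:
```python
from plant import robot
from h import *
for p in ([.54,.02,.33],[.579,.038,.16],[.579,.038,.08],[.456,-.365,.25],[.456,-.365,.07]):
    for y in (-1.239,-1.57,-.8): 
        q=robot.inverse_kinematics(p,[np.pi,0,y]); print(p,y,None if q is None else np.round(q,2))
robot.goto([.54,.02,.32],[np.pi,0,-1.4]); 
f=robot.grab_frame("wrist"); cv2.imwrite("pics/w1.png",f["image"][:,:,::-1]); np.savez("pics/w1.npz",**f)
robot.goto([.456,-.365,.24],[np.pi,0,-1.239])
f=robot.grab_frame("wrist"); cv2.imwrite("pics/w2.png",f["image"][:,:,::-1]); np.savez("pics/w2.npz",**f)
s=robot.sense(); print(s["t"],s["tcp_pos"],s["joint_pos"])
```

```text
[0.54, 0.02, 0.33] -1.239 [ 0.39  0.23 -0.6   1.71  0.14  1.24 -1.49]
[0.54, 0.02, 0.33] -1.57 [ 0.36  0.23 -0.57  1.71  0.13  1.24 -1.81]
[0.54, 0.02, 0.33] -0.8 [ 0.42  0.24 -0.64  1.71  0.15  1.25 -1.06]
[0.579, 0.038, 0.16] -1.239 [ 0.23  0.45 -0.48  1.83  0.25  0.93 -1.6 ]
[0.579, 0.038, 0.16] -1.57 [ 0.2   0.44 -0.44  1.83  0.23  0.92 -1.91]
[0.579, 0.038, 0.16] -0.8 [ 0.27  0.46 -0.54  1.83  0.28  0.94 -1.19]
[0.579, 0.038, 0.08] -1.239 [ 0.16  0.54 -0.39  1.89  0.28  0.77 -1.63]
[0.579, 0.038, 0.08] -1.57 [ 0.12  0.53 -0.34  1.89  0.25  0.76 -1.93]
[0.579, 0.038, 0.08] -0.8 [ 0.2   0.55 -0.45  1.89  0.33  0.78 -1.23]
[0.456, -0.365, 0.25] -1.239 [ 0.71  0.32 -0.14  1.74  0.05  1.08 -0.68]
[0.456, -0.365, 0.25] -1.57 [ 0.66  0.32 -0.07  1.74  0.02  1.08 -0.99]
[0.456, -0.365, 0.25] -0.8 [ 0.78  0.33 -0.23  1.74  0.08  1.09 -0.27]
[0.456, -0.365, 0.07] -1.239 [ 0.69  0.53 -0.11  1.9   0.08  0.72 -0.71]
[0.456, -0.365, 0.07] -1.57 [ 0.64  0.52 -0.05  1.9   0.04  0.72 -1.  ]
[0.456, -0.365, 0.07] -0.8 [ 0.75  0.53 -0.19  1.9   0.14  0.73 -0.33]
4.2417 [ 0.4572878  -0.36345242  0.24047986] [ 0.91167533  0.35208867 -0.4008465   1.74110907  0.15246947  1.07824313
 -0.77545979]
```

View pics/w1.png

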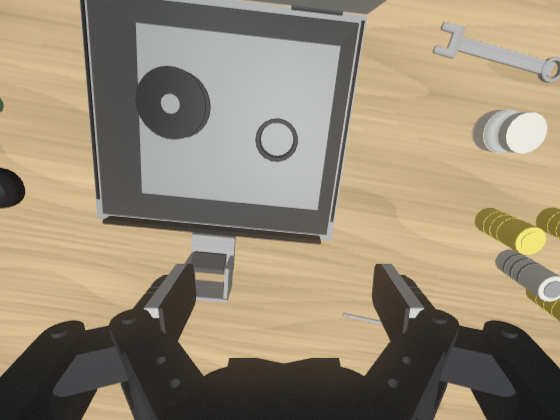

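View pics/w2.png

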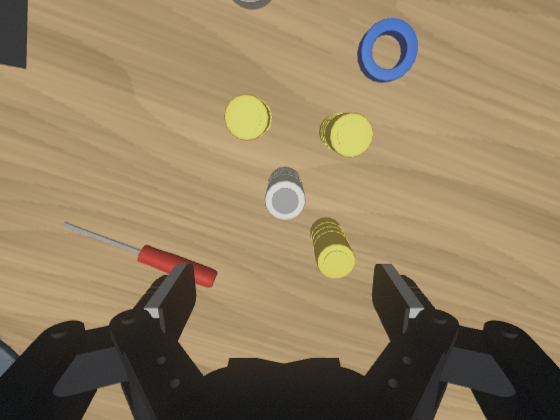

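w1 shows the holder ring at (277,139), the spool at (172,103) and the latch bracket at (213,265). w2 shows the white cartridge's top at (285,200), with yellow tops at (248,117), (350,134) and (335,262). Next I'll fit these by ray casting.

Run:
```python
from h import *
f=dict(np.load("pics/w2.npz")); im=f["image"]; hsv=cv2.cvtColor(im,cv2.COLOR_RGB2HSV)
m=((hsv[...,1]<45)&(hsv[...,2]>150)).astype(np.uint8)
k,l,s,c=cv2.connectedComponentsWithStats(m)
for i in range(1,k):
    if s[i,4]>150 and abs(c[i,0]-285)<40 and abs(c[i,1]-200)<40:
        ct=max(cv2.findContours((l==i).astype(np.uint8),cv2.RETR_EXTERNAL,cv2.CHAIN_APPROX_NONE)[0],key=len); e=cv2.fitEllipse(ct); print("cart",e,ray(f,*e[0],.09).round(4),s[i])
for u,v in [(248,117),(350,134),(335,262)]: print("yel",ray(f,u,v,.09).round(3))
P=cloud(f); sel=(P[...,2]>.082)&(P[...,2]<.1)&(hsv[...,1]<60); sel[:150]=0; sel[240:]=0; q=P[sel]; print("depth top",((q.max(0)+q.min(0))/2).round(4),(q.max(0)-q.min(0)).round(3))
f=dict(np.load("pics/w1.npz")); P=cloud(f); g=f["image"].max(-1)
sub=np.zeros_like(g,bool); sub[110:168,245:310]=1
m=(sub&(g<110)).astype(np.uint8)
for ct in cv2.findContours(m,cv2.RETR_CCOMP,cv2.CHAIN_APPROX_NONE)[0]:
    if len(ct)>40: e=cv2.fitEllipse(ct); print("ring",e,"top",ray(f,*e[0],.032).round(4),"bot",ray(f,*e[0],.007).round(4))
q=P[sub&(P[...,2]>.026)&(P[...,2]<.04)]; print("ring depth",((q.max(0)+q.min(0))/2).round(4),(q.max(0)-q.min(0)).round(3),np.median(q[:,2]))
cv2.imwrite("pics/w1c.png",cv2.resize(f["image"][100:300,180:320,::-1],None,fx=3,fy=3,interpolation=cv2.INTER_CUBIC))
# bracket, seal
m=(P[...,2]>.14)&(P[...,2]<.17); m[230:320,170:250]&=True; q=P[230:320,170:250][m[230:320,170:250]]; print("bracket",q.min(0).round(3),q.max(0).round(3))
m=(P[...,2]>.1)&(P[...,2]<.114); m[:, :75]=0; m[:, 375:]=0; q=P[m]; r=cv2.minAreaRect((q[:,:2]*1000).astype(np.float32)); print("rim",r)
```

```text
cart ((284.5720520019531, 199.86427307128906), (37.74763870239258, 39.362205505371094), 94.16503143310547) [ 0.4573 -0.3641  0.09  ] [ 265  181   40   39 1210]
yel [ 0.519 -0.308  0.09 ]
yel [ 0.535 -0.4    0.09 ]
yel [ 0.412 -0.435  0.09 ]
depth top [ 0.4568 -0.3644  0.0879] [0.039 0.039 0.012]
ring ((276.24053955078125, 139.56185913085938), (41.0877685546875, 41.59284591674805), 158.44020080566406) top [0.5843 0.0371 0.032 ] bot [0.5824 0.0373 0.007 ]
ring ((276.47283935546875, 138.75645446777344), (33.33843994140625, 34.5601921081543), 173.09783935546875) top [0.5854 0.0369 0.032 ] bot [0.5836 0.0372 0.007 ]
ring depth [0.5831 0.0369 0.0304] [0.057 0.057 0.009] 0.032093379978719236
bracket [0.406 0.062 0.14 ] [0.454 0.114 0.159]
rim ((578.1215209960938, 98.5321044921875), (270.72052001953125, 280.9925842285156), 3.915756940841675)
```

View pics/w1c.png

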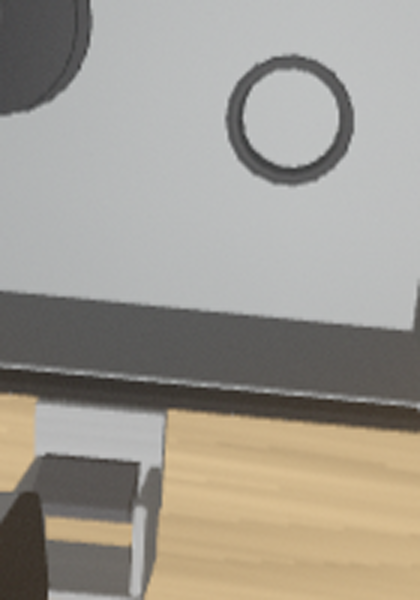

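Run:
```python
from plant import robot
from h import *
o=[np.pi,0,-1.239]
robot.goto([.457,-.364,.15],o)
s=robot.sense(); print(s["t"],s["tcp_pos"],s["wrist_force"])
hit=robot.move_straight([.457,-.364,.057],vel=.15,contact_N=8)
s=robot.sense(); print(hit,s["t"],s["tcp_pos"],s["tcp_rot"],s["wrist_force"])
if not hit:
    robot.grip(0.0,40)
    s=robot.sense(); print(s["t"],s["opening"],s["tcp_pos"],s["wrist_force"])
    robot.move_straight([.457,-.364,.20],vel=.15)
    s=robot.sense(); print(s["t"],s["opening"],s["tcp_pos"],s["wrist_force"])
    for n in ["wrist","side"]:
        f=robot.grab_frame(n); cv2.imwrite(f"pics/{n}3.png",f["image"][:,:,::-1]); np.savez(f"pics/{n}3.npz",**f)
```

```text
4.6917 [ 0.45786261 -0.36337058  0.15039372] [ 0.59926206 -0.17276919  1.74313864]
False 5.4583 [ 0.4581107  -0.36463466  0.05841057] [-3.13996835e+00 -2.27651772e-03 -1.23898101e+00] [ 0.89575174  0.16345693 -0.19764474]
5.95 0.4619458553697352 [ 0.45738271 -0.36432537  0.05777673] [-1.17147573  0.3192811   5.86998566]
7.05 0.45771288704566115 [ 0.45624604 -0.36358169  0.19877169] [ 0.35926188 -0.05956278 -1.77286282]
```

View pics/wrist3.png

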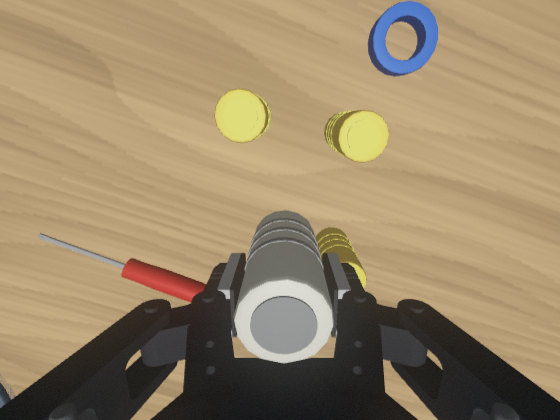

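View pics/side3.png

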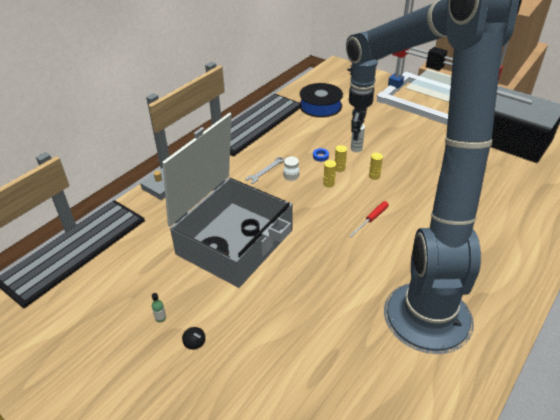

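Cartridge held upright at wrist3 (284,325); nothing else has moved. Next: carry it over the holder, turned so the wrist camera stays clear of the lid.

Run:
```python
from plant import robot
from h import *
o=[np.pi,0,-.2]
robot.goto([.457,-.364,.27],[np.pi,0,-.7])
robot.goto([.5835,.037,.27],o)
robot.move_straight([.5835,.037,.115],vel=.12)
robot.sleep(.15)
s=robot.sense(); print(s["t"],s["opening"],s["tcp_pos"],s["tcp_rot"],s["wrist_force"],s["joint_pos"])
for n in ["wrist","side"]:
        f=robot.grab_frame(n); cv2.imwrite(f"pics/{n}4.png",f["image"][:,:,::-1]); np.savez(f"pics/{n}4.npz",**f)
cv2.imwrite("pics/s4c.png",cv2.resize(cv2.imread("pics/side4.png")[130:290,160:320],None,fx=3.5,fy=3.5,interpolation=cv2.INTER_CUBIC))
```

```text
10.8583 0.45860763461098564 [0.58388094 0.0370498  0.11565758] [-3.14139665e+00 -1.22883640e-03 -2.00073137e-01] [-0.60850696  0.2218809  -1.48494718] [ 0.40155211  0.57347039 -0.73126558  1.84301273  0.47821522  0.90760686
 -0.75279672]
```

View pics/wrist4.png

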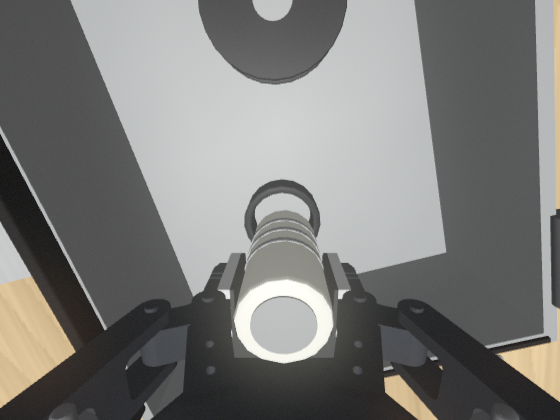

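View pics/s4c.png

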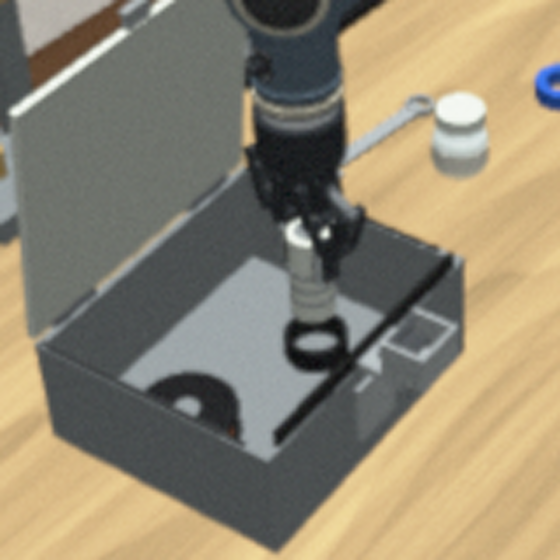

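Run:
```python
from h import *
f=dict(np.load("pics/wrist4.npz")); P=cloud(f)
sub=np.zeros(P.shape[:2],bool); sub[170:260,235:335]=1
q=P[sub&(P[...,2]>.028)&(P[...,2]<.038)]
print(len(q),q.min(0),q.max(0))
d=np.linalg.norm(q[:,:2]-[.584,.037],axis=1); q=q[(d<.034)&(d>.018)]
from scipy.optimize import least_squares
# outer/inner bound fit: distance of pts should be within [.023,.029]
r=least_squares(lambda c:np.clip(np.linalg.norm(q[:,:2]-c,axis=1)-.029,0,None)+np.clip(.023-np.linalg.norm(q[:,:2]-c,axis=1),0,None),[.584,.037]); print("ring",r.x,r.cost,len(q))
g=f["image"].max(-1)
hsv=cv2.cvtColor(f["image"],cv2.COLOR_RGB2HSV)
sub[:]=0; sub[275:365,225:345]=1
q=P[sub&(P[...,2]>.138)&(P[...,2]<.158)]; print("top depth",q.min(0),q.max(0),(q.min(0)+q.max(0))/2)
m=(sub&(g>235)).astype(np.uint8); ct=max(cv2.findContours(m,cv2.RETR_EXTERNAL,cv2.CHAIN_APPROX_NONE)[0],key=len); e=cv2.fitEllipse(ct); print(e,ray(f,*e[0],.148))
```

```text
1100 [0.55497774 0.02028959 0.02803157] [0.61228273 0.06562676 0.03444784]
ring [0.58359773 0.03669777] 4.557028319188997e-07 1100
top depth [0.56198786 0.01660701 0.13800752] [0.6112208  0.05610731 0.15794649] [0.58660433 0.03635716 0.14797701]
((283.3146057128906, 320.7951354980469), (80.31034088134766, 96.11685943603516), 90.29069519042969) [0.58484643 0.03757997 0.148     ]
```

Ring centre is (0.5836, 0.0367) and the cartridge axis ≈ (0.584, 0.037), so they line up. Inserting.

Run:
```python
from plant import robot
from h import *
hit=robot.move_straight([.5833,.0365,.074],vel=.08,contact_N=6)
s=robot.sense(); print(hit,s["t"],s["tcp_pos"],s["wrist_force"])
if not hit:
    hit=robot.move_straight([.5833,.0365,.0615],vel=.03,contact_N=6)
    s=robot.sense(); print(hit,s["t"],s["tcp_pos"],s["wrist_force"])
for n in ["wrist","side"]:
        f=robot.grab_frame(n); cv2.imwrite(f"pics/{n}5.png",f["image"][:,:,::-1]); np.savez(f"pics/{n}5.npz",**f)
```

```text
False 11.625 [0.58334442 0.0367608  0.07378967] [ 0.36859093  0.33359928 -1.05403477]
True 12.0 [0.58402513 0.03648272 0.06469339] [-0.76288948 -0.16952541  3.55559262]
```

View pics/wrist5.png

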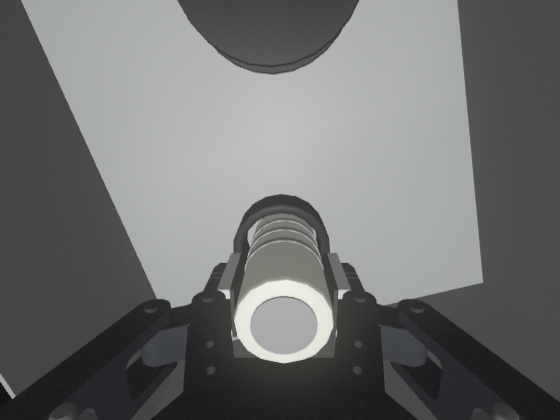

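Contact came at TCP z 0.0647, which puts the cartridge bottom at about 7 mm, on the floor. Release, back off and verify.

Run:
```python
from plant import robot
from h import *
robot.grip(.75,40)
s=robot.sense(); print(s["t"],s["opening"],s["wrist_force"])
robot.move_straight([.583,.0365,.17],vel=.15)
robot.goto([.53,.02,.34],[np.pi,0,-.9])
s=robot.sense(); print(s["t"],s["tcp_pos"])
for n in ["wrist","side"]:
        f=robot.grab_frame(n); cv2.imwrite(f"pics/{n}6.png",f["image"][:,:,::-1]); np.savez(f"pics/{n}6.npz",**f)
f=dict(np.load("pics/wrist6.npz")); P=cloud(f)
m=(P[...,2]>.085)&(P[...,2]<.11)&(np.linalg.norm(P[...,:2]-[.5836,.0367],axis=-1)<.04); q=P[m]; print("top",len(q),q.min(0),q.max(0),np.median(q,0))
cv2.imwrite("pics/s6c.png",cv2.resize(cv2.imread("pics/side6.png")[110:290,150:320],None,fx=3.2,fy=3.2,interpolation=cv2.INTER_CUBIC))
H=np.array([.7105,.106]);ex=np.array([np.cos(.0675),np.sin(.0675)])
for th in (1.44,1.2,.9,.6,.3,.06):
    r=.215; xy=H+ex*(-r*np.cos(th)+.008*np.sin(th)+.011+(.03 if th>1.3 else 0)); z=.112+r*np.sin(th)+.008*np.cos(th)+robot.nose_length
    j=robot.inverse_kinematics([*xy,z],[np.pi,0,-np.pi/2+.0675]); print(th,xy,z,None if j is None else np.round(j,2))
j=robot.inverse_kinematics([.75,.11,.42],[np.pi,0,-np.pi/2+.0675]);print(j)
```

```text
12.4667 0.7518299521449957 [ 0.46204088  1.35226125 -0.36357643]
14.075 [0.52949564 0.01956198 0.33825894]
top 875 [0.56490451 0.01589047 0.08781503] [0.60408588 0.05496291 0.10119876] [0.58462431 0.03599698 0.097685  ]
1.44 [0.731343   0.10740904] 0.3372069345311177 [ 0.15  0.6  -0.63  1.2   0.34  1.45 -1.94]
1.2 [0.65118478 0.10199013] 0.3262872655187671 [ 0.21  0.46 -0.64  1.44  0.28  1.34 -1.94]
0.9 [0.5943855  0.09815035] 0.29638816531607426 [ 0.25  0.38 -0.65  1.62  0.24  1.23 -1.95]
0.6 [0.54893874 0.09507802] 0.25100081669921004 [ 0.27  0.34 -0.65  1.78  0.23  1.1  -1.96]
0.3 [0.51890413 0.0930476 ] 0.19417953634519286 [ 0.26  0.35 -0.64  1.91  0.25  0.96 -2.  ]
0.06 [0.50782918 0.09229891] 0.14387786571256223 [ 0.23  0.4  -0.62  1.98  0.3   0.85 -2.05]
[ 0.1067658   0.61672502 -0.62968593  0.98101481  0.34832312  1.63608678
 -1.90913657]
```

View pics/wrist6.png

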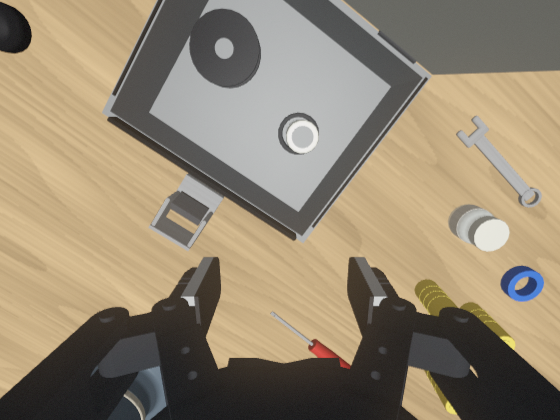

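View pics/s6c.png

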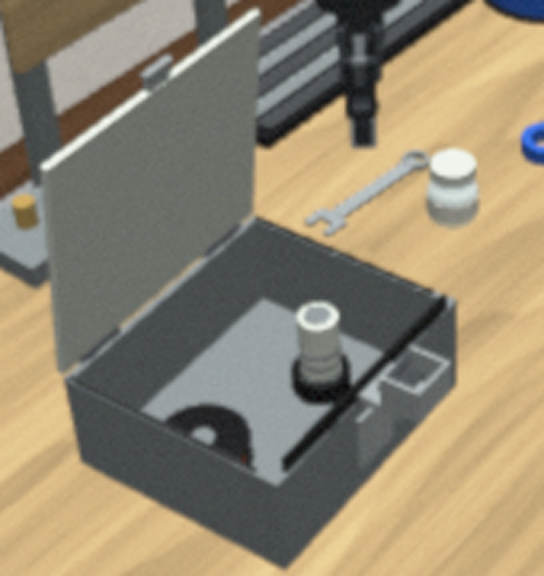

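Cartridge is upright and seated (top at z ≈ 0.098, centred on the ring). Now bring the closed fingers behind the lid.

Run:
```python
from plant import robot
from h import *
o=[np.pi,0,-np.pi/2+.0675]
robot.goto([.54,.06,.44],o)
robot.grip(0.0,40)
robot.move_straight([.745,.1085,.44],vel=.25)
robot.move_straight([.745,.1085,.338],vel=.2)
s=robot.sense(); print(s["t"],s["tcp_pos"],s["wrist_force"],s["opening"])
for n in ["scene","side"]:
        f=robot.grab_frame(n); cv2.imwrite(f"pics/{n}7.png",f["image"][:,:,::-1])
cv2.imwrite("pics/s7c.png",cv2.resize(cv2.imread("pics/side7.png")[20:290,100:320],None,fx=2.2,fy=2.2,interpolation=cv2.INTER_CUBIC))
```

```text
17.1083 [0.74515715 0.10832118 0.34002906] [ 0.29422345 -0.37196547  0.49492766] 0.0007308722519773558
```

View pics/s7c.png

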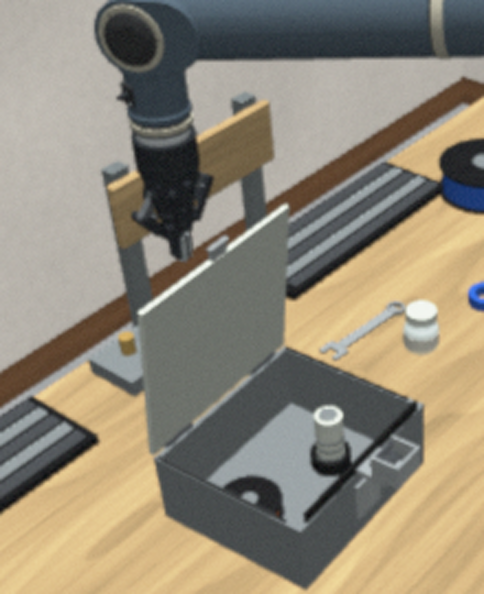

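View pics/scene7.png

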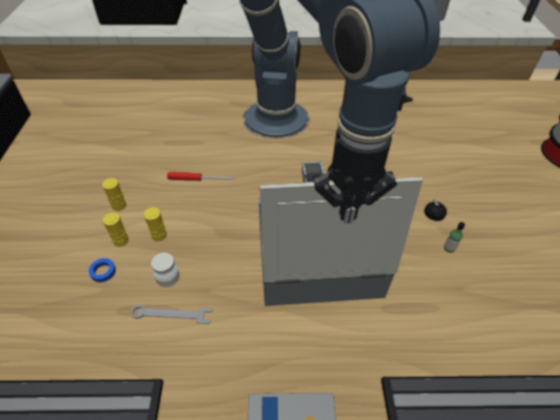

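The fingertips sit behind the lid's outer face, below its edge (scene (348,213)). Now push the lid over on its arc, with a force check at each segment.

Run:
```python
from plant import robot
from h import *
H=np.array([.7105,.106]);ex=np.array([np.cos(.0675),np.sin(.0675)])
def tcp(th,r=.213):
    xy=H+ex*(-r*np.cos(th)+.008*np.sin(th)+.011); return [*xy,.112+r*np.sin(th)+.008*np.cos(th)+robot.nose_length+.001]
p=tcp(1.44); 
hit=robot.move_straight(tcp(1.36),vel=.05,contact_N=3)
s=robot.sense(); print(hit,s["t"],s["tcp_pos"],p,s["wrist_force"])
for th in np.arange(1.26,.1,-.12):
    hit=robot.move_straight(tcp(th),vel=.12,contact_N=12)
    s=robot.sense(); print(round(th,2),hit,round(s["t"],2),s["wrist_force"].round(1),s["tcp_pos"].round(3))
    if hit: break
for n in ["scene","side"]:
        f=robot.grab_frame(n); cv2.imwrite(f"pics/{n}8.png",f["image"][:,:,::-1])
cv2.imwrite("pics/s8c.png",cv2.resize(cv2.imread("pics/side8.png")[20:290,100:320],None,fx=2.2,fy=2.2,interpolation=cv2.INTER_CUBIC))
```

```text
False 18.5667 [0.68479502 0.10426816 0.33392529] [np.float64(0.7016715673502095), np.float64(0.10540317409134292), np.float64(0.3362240178347344)] [ 0.10166843 -0.83585696  0.85805177]
1.26 False 18.89 [ 0.3  0.6 -0.2] [0.664 0.103 0.329]
1.14 False 19.26 [ 1.1  0.2 -0.3] [0.64  0.101 0.321]
1.02 False 19.62 [ 0.8 -0.1  0.6] [0.618 0.1   0.31 ]
0.9 False 19.99 [-0.3  0.7  0.2] [0.596 0.098 0.296]
0.78 False 20.36 [1.3 0.3 0.3] [0.577 0.097 0.28 ]
0.66 False 20.73 [ 0.8 -0.9  0.5] [0.559 0.096 0.261]
0.54 False 21.09 [0.1 0.3 0. ] [0.544 0.095 0.241]
0.42 False 21.46 [0.  0.4 0.4] [0.531 0.094 0.218]
0.3 False 21.82 [0.5 0.6 0. ] [0.521 0.093 0.195]
0.18 False 22.19 [0.9 0.1 0.4] [0.514 0.093 0.17 ]
```

View pics/s8c.png

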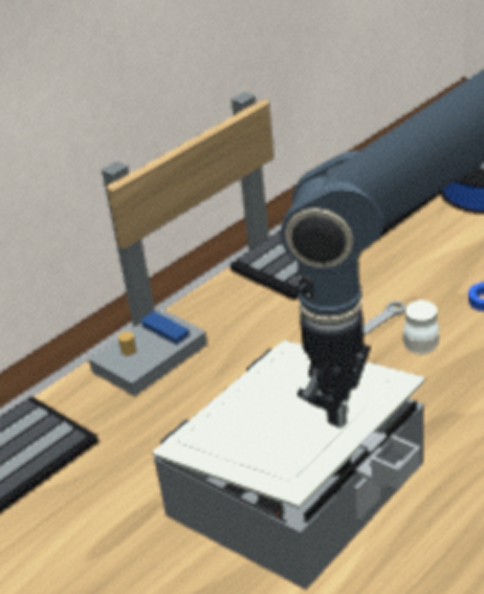

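The lid swung down freely (about 0.18 rad, in front of it the latch). Now a slow press down in small steps, with force logging.

Run:
```python
from plant import robot
from h import *
H=np.array([.7105,.106]);ex=np.array([np.cos(.0675),np.sin(.0675)])
xy=H-ex*.203
robot.move_straight([*xy,.150],vel=.05,contact_N=5)
b=[]
for _ in range(5): robot.sleep(.03); b.append(robot.sense()["wrist_force"][2])
b=np.mean(b); s=robot.sense(); print("base",b,s["tcp_pos"],s["t"])
z=s["tcp_pos"][2]; z=.150
while z>.1315:
    z-=.0007
    hit=robot.move_straight([*xy,z],vel=.012,contact_N=3.5)
    F=[]
    for _ in range(3): robot.sleep(.02); F.append(robot.sense()["wrist_force"][2])
    s=robot.sense(); fz=np.mean(F); print(round(z,4),hit,s["tcp_pos"][2].round(4),fz.round(1),s["t"].round(2))
    if fz>14: print("limit");break
    if s["t"]>36: break
```

```text
base -0.3154555811433764 [0.507726   0.09226535 0.14992319] 23.025Traceback (most recent call last):
  File "<stdin>", line 15, in <module>
AttributeError: 'float' object has no attribute 'round'
```

```bash
cat > press.py <<'E'
from plant import robot
from h import *
import sys
H=np.array([.7105,.106]);ex=np.array([np.cos(.0675),np.sin(.0675)])
xy=H-ex*.203
z=float(sys.argv[1]); zmin=float(sys.argv[2]); tmax=float(sys.argv[3]); prev=0
while z>zmin:
    z-=.0007
    hit=robot.move_straight([*xy,z],vel=.012,contact_N=3.5)
    F=[]
    for _ in range(3): robot.sleep(.02); F.append(robot.sense()["wrist_force"][2])
    s=robot.sense(); fz=float(np.mean(F)); print(round(z,4),hit,round(float(s["tcp_pos"][2]),4),round(fz,1),np.round(F,1),round(float(s["t"]),2))
    if fz>13.5: print("limit");break
    if s["t"]>tmax: break
E
python3 press.py .1493 .1315 36
```

```text
0.1486 False 0.1487 1.6 [0.7 2.5 1.5] 23.62
0.1479 False 0.1479 1.5 [1.6 1.5 1.2] 23.93
0.1472 False 0.1471 1.1 [0.5 1.5 1.4] 24.23
0.1465 False 0.1464 0.3 [ 0.6  0.6 -0.3] 24.52
0.1458 False 0.1457 0.8 [-0.1  1.5  1. ] 24.82
0.1451 False 0.1451 0.7 [0.3 1.4 0.4] 25.12
0.1444 False 0.1445 3.0 [3.  3.1 2.9] 25.43
0.1437 False 0.1437 3.7 [3.8 3.9 3.5] 25.73
0.143 False 0.1429 3.3 [3.1 4.2 2.6] 26.02
0.1423 False 0.1422 3.2 [3.4 3.1 3.1] 26.32
0.1416 False 0.1415 1.5 [1.9 1.2 1.2] 26.62
0.1409 False 0.141 2.9 [2.8 3.4 2.5] 26.93
0.1402 False 0.1403 4.1 [4.  4.2 4.1] 27.23
0.1395 False 0.1396 4.7 [5.5 4.3 4.5] 27.52
0.1388 False 0.1395 9.6 [9.4 9.8 9.6] 27.82
0.1381 False 0.1394 14.5 [15.2 14.5 13.9] 28.12
limit
```

Force dipped at z ≈ 0.1416 (a likely snap), then climbed steeply at z ≈ 0.1395 with no travel, which looks like the stop. Back off and look.

Run:
```python
from plant import robot
from h import *
H=np.array([.7105,.106]);ex=np.array([np.cos(.0675),np.sin(.0675)])
xy=H-ex*.203
for z in (.1395,.1405,.1415,.1425,.1435,.145):
    robot.move_straight([*xy,z],vel=.02); robot.sleep(.04); s=robot.sense(); print(z,s["tcp_pos"][2].round(4),s["wrist_force"].round(1))
robot.move_straight([*xy,.25],vel=.2)
robot.goto([xy[0]-.10,xy[1],.30],[np.pi,0,-np.pi/2+.0675])
robot.sleep(.2); s=robot.sense(); print(s["t"],s["tcp_pos"])
for n in ["scene","side","wrist"]:
    f=robot.grab_frame(n); cv2.imwrite(f"pics/{n}9.png",f["image"][:,:,::-1]); np.savez(f"pics/{n}9.npz",**f)
    if n!="wrist" or 1:
        P=cloud(f); bx=(P[...,:2]-H)@ex; by=(P[...,:2]-H)@np.array([-ex[1],ex[0]])
        m=(P[...,2]>.11)&(P[...,2]<.15)&(bx>-.235)&(bx<-.02)&(abs(by)<.13)&(abs(by)>.03); 
        if m.sum()>50:
            A=np.c_[-bx[m],np.ones(m.sum())]; c=np.linalg.lstsq(A,P[...,2][m],rcond=None)[0]; r=P[...,2][m]-A@c; k=abs(r)<.003; c=np.linalg.lstsq(A[k],P[...,2][m][k],rcond=None)[0]; print(n,"lid angle",np.arctan(c[0]),"offset",c[1],k.sum())
cv2.imwrite("pics/s9c.png",cv2.resize(cv2.imread("pics/side9.png")[150:290,160:300],None,fx=4,fy=4,interpolation=cv2.INTER_CUBIC))
```

```text
0.1395 0.1396 [-1.7 -1.3  6.1]
0.1405 0.1404 [0.3 0.5 2.7]
0.1415 0.1412 [-0.7 -0.5 -0. ]
0.1425 0.1425 [ 0.  -0.3 -0.2]
0.1435 0.1435 [0.5 0.2 1.2]
0.145 0.1451 [ 0.1  0.2 -1.1]
31.275 [0.40834714 0.09203962 0.29906312]
scene lid angle 0.0423387796586562 offset 0.12157642086255648 6357
side lid angle 0.044307056091093915 offset 0.11968311993825377 2685
wrist lid angle 0.03414841859098391 offset 0.12364629838257375 27655
```

View pics/wrist9.png

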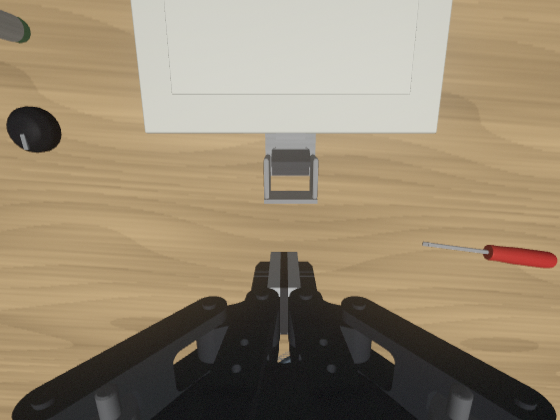

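View pics/s9c.png

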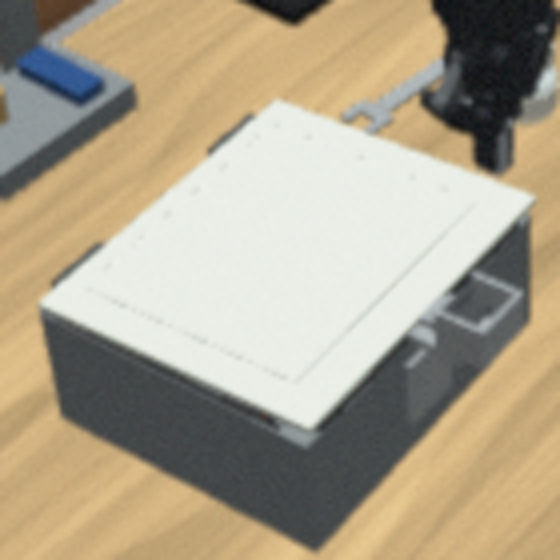

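The lid rests at about 0.043 rad by itself. The nose position still needs checking, so I'll compare it in the box frame with the first (nose at rest) pictures.

Run:
```python
from h import *
H=np.array([.7105,.106]);ex=np.array([np.cos(.0675),np.sin(.0675)]);ey=np.array([-ex[1],ex[0]])
for n in ["w1","wrist6","wrist9"]:
    f=dict(np.load(f"pics/{n}.npz")); P=cloud(f); bx=(P[...,:2]-H)@ex; by=(P[...,:2]-H)@ey
    for yy in (-.012,0,.012):
        m=(abs(by-yy)<.003)&(bx<-.2)&(bx>-.33)&(P[...,2]>.02)
        q=np.c_[bx[m],P[...,2][m]]; q=q[q[:,0].argsort()]
        b=np.arange(-.32,-.235,.004); print(n,yy,[(round(float(x),3),round(float(np.median(q[(q[:,0]>=x)&(q[:,0]<x+.004),1])),3)) for x in b if ((q[:,0]>=x)&(q[:,0]<x+.004)).any()])
ims=[]
for n,(u,v) in {"w1":(213,265),"wrist9":(291,170)}.items():
    im=dict(np.load(f"pics/{n}.npz"))["image"][v-45:v+45,u-45:u+45,::-1]; ims.append(cv2.resize(im,None,fx=4.4,fy=4.4,interpolation=cv2.INTER_CUBIC))
cv2.imwrite("pics/cmp.png",np.hstack(ims))
```

```text
w1 -0.012 [(-0.304, 0.144), (-0.3, 0.14), (-0.284, 0.137), (-0.28, 0.137), (-0.272, 0.152), (-0.268, 0.154), (-0.264, 0.147), (-0.26, 0.138), (-0.256, 0.123), (-0.252, 0.123), (-0.248, 0.123), (-0.244, 0.123), (-0.24, 0.127), (-0.236, 0.127)]
w1 0 [(-0.308, 0.157), (-0.304, 0.145), (-0.3, 0.137), (-0.284, 0.136), (-0.28, 0.137), (-0.272, 0.153), (-0.268, 0.154), (-0.264, 0.147), (-0.26, 0.138), (-0.256, 0.123), (-0.252, 0.123), (-0.248, 0.123), (-0.244, 0.123), (-0.24, 0.128), (-0.236, 0.128)]
w1 0.012 [(-0.308, 0.157), (-0.304, 0.139), (-0.3, 0.141), (-0.284, 0.137), (-0.28, 0.136), (-0.272, 0.152), (-0.268, 0.154), (-0.264, 0.147), (-0.26, 0.137), (-0.256, 0.123), (-0.252, 0.123), (-0.248, 0.123), (-0.244, 0.123), (-0.24, 0.124), (-0.236, 0.128)]
wrist6 -0.012 [(-0.308, 0.157), (-0.304, 0.144), (-0.3, 0.132), (-0.284, 0.137), (-0.28, 0.137), (-0.272, 0.153), (-0.268, 0.153), (-0.264, 0.148), (-0.26, 0.138), (-0.256, 0.123), (-0.252, 0.123), (-0.248, 0.123), (-0.244, 0.123), (-0.24, 0.127), (-0.236, 0.128)]
wrist6 0 [(-0.308, 0.157), (-0.304, 0.145), (-0.3, 0.143), (-0.284, 0.137), 
[... 756 characters left out ...]
0.132), (-0.236, 0.131)]
wrist9 0 [(-0.308, 0.156), (-0.304, 0.148), (-0.296, 0.31), (-0.292, 0.344), (-0.288, 0.368), (-0.284, 0.379), (-0.28, 0.136), (-0.276, 0.137), (-0.272, 0.152), (-0.268, 0.153), (-0.264, 0.148), (-0.26, 0.14), (-0.256, 0.131), (-0.252, 0.131), (-0.248, 0.131), (-0.244, 0.131), (-0.24, 0.131), (-0.236, 0.131)]
wrist9 0.012 [(-0.316, 0.336), (-0.312, 0.339), (-0.308, 0.337), (-0.304, 0.157), (-0.3, 0.337), (-0.296, 0.34), (-0.292, 0.363), (-0.288, 0.368), (-0.284, 0.376), (-0.28, 0.137), (-0.276, 0.137), (-0.272, 0.152), (-0.268, 0.154), (-0.264, 0.147), (-0.26, 0.139), (-0.256, 0.131), (-0.252, 0.131), (-0.248, 0.131), (-0.244, 0.131), (-0.24, 0.132), (-0.236, 0.131)]
```

View pics/cmp.png

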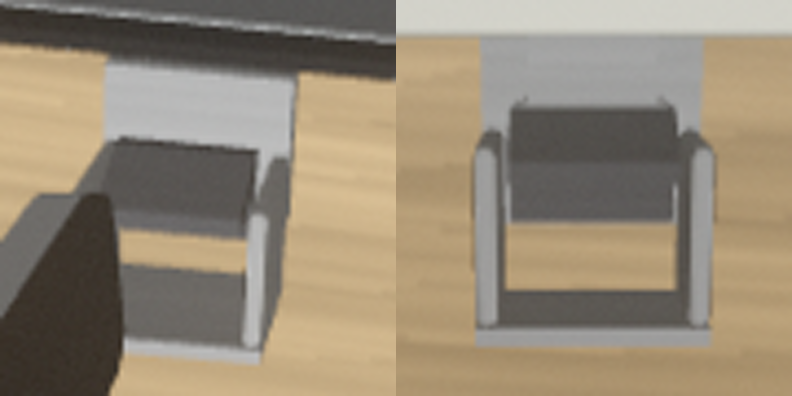

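The nose profile is the same as at rest to within about 1 mm (tip at −0.257 from the hinge, slope z 0.138 to 0.153), and the tab (z 0.131) now lies under it. So it is latched. I'll do a quick bystander check, then hand in.

Run:
```python
from plant import robot
from h import *
a=cv2.imread("pics/scene0.png").astype(int); b=cv2.imread("pics/scene9.png").astype(int)
d=(abs(a-b).max(-1)>50).astype(np.uint8); k,l,s,c=cv2.connectedComponentsWithStats(cv2.dilate(d,np.ones((5,5),np.uint8)))
print([s[i].tolist() for i in range(1,k) if s[i,4]>60])
print(robot.sense()["wrist_force"].round(1))
robot.close_job(); print(robot.sense()["t"])
```

```text
[[0, 0, 59, 98, 2495], [226, 0, 47, 39, 1001], [265, 0, 38, 54, 1008], [293, 0, 64, 123, 4823], [251, 64, 17, 23, 196], [4, 89, 12, 17, 127], [256, 173, 168, 106, 14123], [124, 188, 24, 36, 622]]
[0.5 1.  0.4]
the job is handed in; nothing more can be done
the job is handed in; nothing more can be done
```

The cartridge stands in the holder and the lid is shut and latched. I handed the job in at about 31 s on the robot clock; no verdict was reported.

- **Cartridge:** I gripped the white cartridge from among the three yellow look-alikes, lowered it into the holder until it touched the floor, and released it. The picture after release showed it upright and within about 1.5 mm of the holder's centre, with its top at z ≈ 0.098. I could not look at it again once the lid was shut.
- **Lid:** I swung the lid over with the closed fingers and pressed it in small steps. The force peaked at about 4.7 N, with a dip where the latch seems to have snapped. It then climbed steeply on the stop, and I ended the press at about 15 N, below the 22 N limit.
- **Latch:** With nothing touching it, the lid stayed down at 0.042 to 0.044 rad in the scene and side views. The wrist view gave 0.034 rad; all three are below 0.057 rad. The nose profile matched its rest position to within about 1 mm, with the tab under it.
- **Everything else:** Comparing the first and last scene pictures, only the arm, the lid and box, and the cartridge's old spot had changed. The spool is under the closed lid, so that comparison does not cover it.

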